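# Seat a keyed drive shaft in a pulley hub and hold it home

### The arm

A 6-joint arm with a two-finger parallel gripper is mounted at the origin on the work surface. World frame = base frame: x ahead of the robot, y to its left, z up, the work surface at z = 0. Lengths are in m, angles in rad, forces in N, time in s.
With the tool pointing down it reaches from about 0.35 to 0.975 m from the base axis. Payload 4.9 kg.
Tool frame: the origin (TCP) lies midway between the tips of the shut fingers; the grasp point (between the pads) lies manip.grip_depth behind it (manip.grip_depth is the distance from the TCP to the grasp point, in m); z points along the fingers, x is the direction in which the jaws open and shut, and the axes are right-handed (so a half turn about z gives the same grasp; the last joint's range is limited). The gripper opens to 85 mm and grips with 20 to 120 N. Pads are 22 mm wide; open, the fingers measure 114 mm over their backs; the gripper's body (76 mm by 85 mm) begins 54 mm behind the grasp point. The pads swing forward as they close: fully open they stand 13 mm farther back than shut.
Start: joints at [-1.295, 0.053, 1.613, -0, 1.476, -0.119], TCP at [0.24, -0.577, 0.231] pointing down, gripper open.
Joint ranges: [-3.01, 3.01], [-1.01, 2.22], [0.06, 2.58], [-1.02, 4.17], [0.09, 2.62], [-3.14, 3.14]. Speed limits (rad/s): [2.57, 2.57, 3.14, 3.14, 3.14, 3.14].

### API

Orientations are given as a unit quaternion [w, x, y, z].
In Python, from plant import state, grab_frame, ticket, manip gives the robot as it stands.
- The arm moves only by the tool carry_out, never from a script. Its argument "moves" is a list that holds one entry, the list of rows, each a list of 7 numbers: the turn, a rotation vector about the tool's x, y, z each as a share of 5 degrees, from -1 to 1, then the shift along the tool's x, y, z each as a share of 0.04 m, from -1 to 1, then the gripper command: -1 is shut, 1 is fully open, values between are in proportion. A call has 1 to 8 rows; each row shifts and turns the commanded pose from where the row before left it, along the tool's axes as they then stand; what a row does not reach is not made up. A row lasts 1/12 s, in which the tool goes at most 41.7 mm and 7.16 degrees, less where a joint would pass 70% of its speed; a pose out of reach is approached as far as the arm can. A call with a number of a shift or a turn outside -1 to 1 is refused whole. A call with a gripper value outside its range is refused whole. The fingers move at their own pace and stop on an object; the grip force is fixed at half the most. Time passes only in rows, so rows that do not move let the fingers close. It gives the time, the measured TCP pose, the force and the opening at its end, in the units of the state.
- state(): the state, without advancing time (a new reading comes with each control period).
- grab_frame(name): name is "scene" or "top" or "wrist"; returns a dict with "frame" (384x512x3 uint8, red, green, blue), "z_map" (384x512 float32, m along the optical axis (not along the pixel's ray), 0 where there is no reading), "K" (3x3 intrinsics, pixels), "world_from_camera" (4x4, takes a point from camera to world coordinates); the wrist camera has in their place "hand_eye" (4x4, takes a point from camera to tool coordinates, whose origin is the TCP and whose axes are the tool frame's). Camera axes: x right, y down, z forward; pixel columns grow to the right and rows downward; lengths in m; the calibration is good to about 2 mm. The wrist camera is an equidistant fisheye: a pixel r from the principal point sees the ray r / f radians off the axis. A picture is of the moment at which its call begins: read the wrist's pose just before it.
- ticket.job_done(): hands the job in, once; it reports no verdict.
The state is a dict: "time": time; "joint_pos": joint angles; "joint_vel": joint speeds; "joint_efforts": joint torques, N m; "tool_pos": TCP position; "tool_rot": TCP orientation; "contact_force": force on the tool from outside, world axes, zero at the start; "ft_torque": the same for the moment, N m; "gripper_width": opening from 0.0 (shut) to 1.0 (fully open).
Only numpy, scipy, OpenCV 4.12 (cv2) and the standard library are available. Lean on these libraries where they do the work, as an engineer would, in place of code of your own. Each camera call takes 0.05 s, during which the arm holds its last target.

### The job

Take the keyed drive shaft (orange head, brass key) out of the blue stand, put its nose into the hub of the toothed pulley on the grey feeder drive, and turn it until the key slips into the keyway. Keep pushing against the spring pin until the collar sits flush on the hub, and finish still gripping the shaft and pressing it down, since letting go would let the spring lift it. Do not disturb the green-headed shaft or the other things on the bench.

Things in the scene. Friction and masses are not known exactly. Their poses are not given: they have to be found in the camera images.
- shaft: Keyed drive shaft, 84 mm tall, about 140 g, standing nose down in either hole of the stand. Origin at the centre of the nose's end, z up, x towards the key. Heights above the origin: plain nose, 14 mm diameter, 0 to 22; brass key 22 to 40, 6 mm wide with a rounded lower end, reaching 12.5 mm from the axis along +x; collar, 32 mm diameter, 40 to 44; 14 mm neck; orange head 56 to 84.
- shaft_head (a point): Centre of the shaft's square orange head, 70 mm above the nose's end: the place to grip, across either pair of its flat sides (24 by 24 mm, 28 mm high). x towards the key; a white line on top of the head also points to the key.
- shaft_tip (a point): Centre of the end of the shaft's nose (chamfered, 2 mm wide and 3 mm high); axes as the shaft's. At the start it is 18 mm down the stand's hole (play 1.5 mm, nothing holds it).
- stand: Blue block, fixed, 60 (x) by 150 (y) by 24 mm high, with two holes 45 mm either side of its centre along y. Origin under its centre.
- drive: Grey feeder drive, fixed to the bench, 130 (x) by 120 (y) by 26 mm base with a black plug box on its -x side; it carries the toothed pulley, 70 mm diameter, with the brass hub in it, top face 75 mm up. Origin under the hub, on the bench; x points to a yellow bar painted on the base.
- hub_mouth (a point): Centre of the bore's mouth in the hub's flat top face; z up, x towards the yellow bar. Bore 15.2 mm wide. One keyway, 8 mm wide, runs down from the face and points somewhere within 0.5 rad either side of the yellow bar. The hub is stiff: turn the shaft. Off the keyway the key rests on the face, nose end 22 mm below it; it drops in when aligned to about 0.1 rad. Home: nose end 40 mm below the face.
- thrust_pin (a joint): Spring pin at the bottom of the bore, m: 0 is up, its top 30 mm below the hub's face; about 0.010 with the shaft home and its collar on the face. It pushes up with 5 N at 0 and 9 N at 0.010 and lifts the shaft if let go.
- plain_head (a point): Centre of the square green head of the other shaft, without key, in the stand's other hole, 90 mm from the keyed one; not to be used. Same sizes otherwise.
- flux_bottle: White bottle, red cap, 44 mm diameter, 100 mm tall; origin under its centre. Leave alone.
- paste_jar: White jar with green lid, 52 mm diameter, 50 mm tall; origin under its centre. Leave alone.
- multimeter: Yellow multimeter lying flat, 150 by 78 by 34 mm, knob top 42 mm; origin under its centre. Leave alone.
- screwdriver: Red-handled screwdriver lying on the bench; origin under its middle, x along it to the tip. Leave alone.
- solder_reel: Black empty solder reel, 56 mm diameter, 40 mm tall; origin under its centre. Leave alone.
- parts_bowl: Steel bowl, 90 mm diameter, 35 mm tall, mouth up; origin under its centre. Leave alone.
Not all that is in view belongs to the job. Leave any pink or purple look-alike of the shaft alone.

How it is judged:
By the outcome, as a careful person would: the job done as asked, in the order asked, and still so for the second after the job is handed in, while the arm keeps its last pose, push and grip.
It also fails if it takes over 48 s, if anything falls off the work surface, if the arm or the gripper's body presses on something with over 40 N, if the wrist force passes 120 N, or if a joint passes its speed limit or range.

## Working session

There is one attempt and no reset: what is moved stays moved. The work goes in short steps, Python scripts to look and compute and a tool call to move; the robot and the scene stay as the last step left them, time stands still between calls to the robot, and variables do not carry over. Pictures are saved under pics/ and viewed, and the job is handed in when it is done.

Besides the shell and the picture viewer there is one more tool, called after "Call:" in YAML: its name, and indented under it one key for each argument. carry_out: Moves the arm, as the interface text tells. Shift numbers are shares of 0.04 m and turn numbers shares of 5 degrees, none past 1 either way. Its arguments: {"type":"object","properties":{"moves":{"type":"array"}},"required":["moves"]}

```bash
mkdir -p pics; ls; cat > h.py <<'E'
import numpy as np, cv2
from plant import state, grab_frame, ticket, manip
def save(n,im,s=1): cv2.imwrite('pics/'+n+'.png',cv2.resize(im,None,fx=s,fy=s,interpolation=cv2.INTER_CUBIC)[:,:,::-1])
E
python3 - <<'E'
from h import *
import pickle
s=state();print(s);print(manip.grip_depth)
for n in ('scene','top','wrist'):
    f=grab_frame(n);pickle.dump(f,open(n+'0.pkl','wb'));save(n+'0',f['frame'],1.5)
    print(n,f['K'].tolist(),f.get('world_from_camera',f.get('hand_eye')).round(4).tolist())
E
```

```text
pics
{'time': 0.0, 'joint_pos': array([-1.29501879e+00,  5.33547630e-02,  1.61429950e+00, -2.07561966e-06,
        1.47602333e+00, -1.18981327e-01]), 'joint_vel': array([ 0.00121786,  0.00011378,  0.00126323,  0.00040213, -0.0002307 ,
       -0.00189511]), 'joint_efforts': array([-1.48457115e-03, -3.93687129e+01, -3.70176387e+01, -1.83637499e-04,
        7.03095211e-03,  5.04391302e-07]), 'tool_pos': array([ 0.24020332, -0.57631401,  0.23006105]), 'tool_rot': array([-6.76356302e-04,  8.32040950e-01, -5.54713233e-01, -7.93274668e-04]), 'contact_force': array([ 0.44483956, -0.21548992, -0.40899435]), 'ft_torque': array([ 0.00739272,  0.00783739, -0.04299609]), 'gripper_width': 0.9979211749466488}
0.0187
scene [[381.5911852232628, 0.0, 252.67386579961354], [0.0, 381.5911852232628, 193.93451453331787], [0.0, 0.0, 1.0]] [[-0.6306, 0.5259, -0.5708, 1.2031], [0.776, 0.4371, -0.4547, 0.5089], [0.0104, -0.7297, -0.6837, 0.8213], [0.0, 0.0, 0.0, 1.0]]
top [[435.01814020894886, 0.0, 254.61246253012138], [0.0, 435.01814020894886, 186.5851884434191], [0.0, 0.0, 1.0]] [[0.0007, -0.9978, 0.0666, 0.4944], [-1.0, -0.0005, 0.0035, 0.006], [-0.0035, -0.0666, -0.9978, 1.6247], [0.0, 0.0, 0.0, 1.0]]
wrist [[297.3186396354542, 0.0, 253.57195409007755], [0.0, 297.3186396354542, 196.8221000117887], [0.0, 0.0, 1.0]] [[1.0, 0.001, 0.0003, 0.0012], [-0.0011, 0.958, 0.2869, -0.073], [0.0, -0.2869, 0.958, -0.1416], [0.0, 0.0, 0.0, 1.0]]
```

View pics/scene0.png

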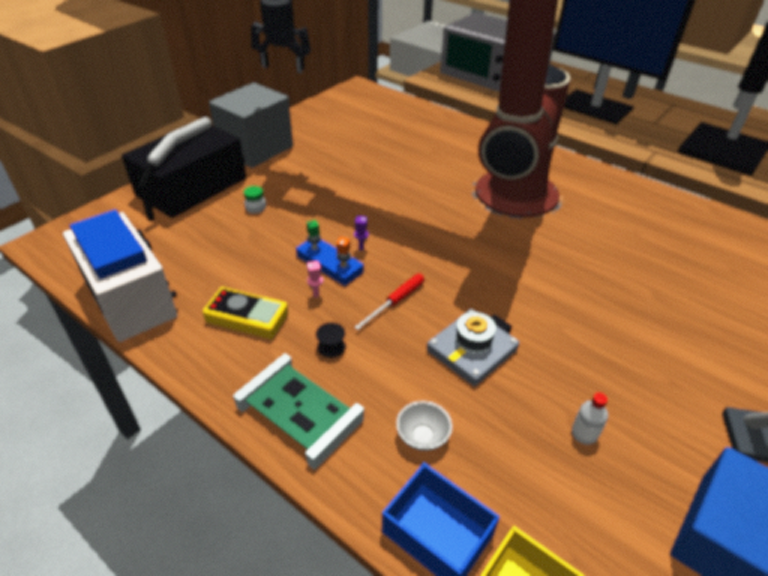

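View pics/top0.png

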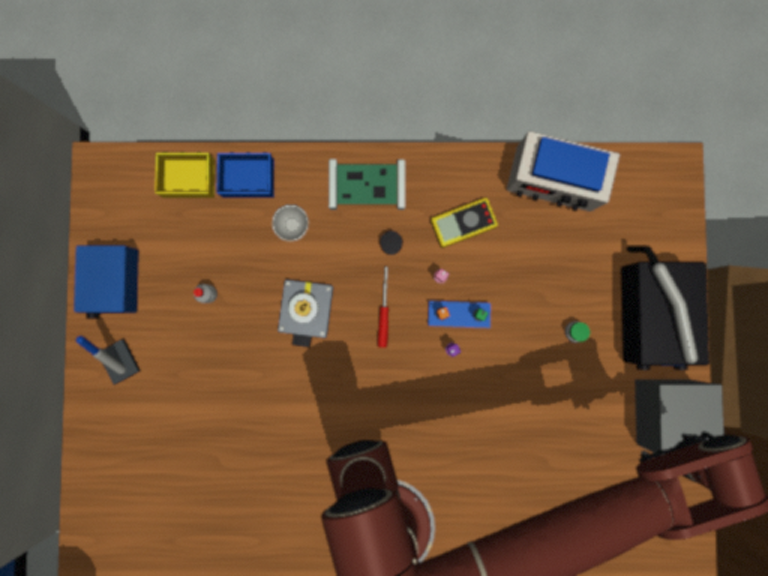

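View pics/wrist0.png

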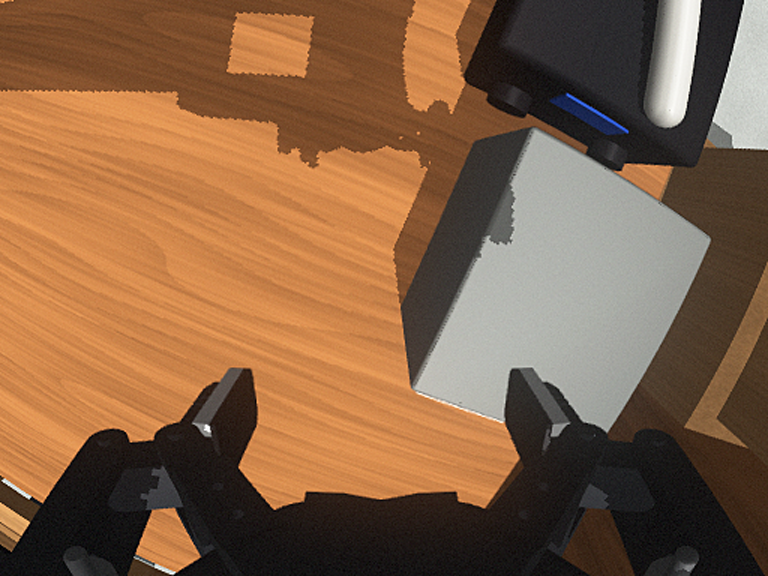

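```bash
cat >> h.py <<'E'
def ray(f,u,v):
    K=f['K'];W=f['world_from_camera'];d=W[:3,:3]@np.array([(u-K[0,2])/K[0,0],(v-K[1,2])/K[1,1],1]);return W[:3,3],d
def onz(f,u,v,z):
    o,d=ray(f,u,v);return o+d*(z-o[2])/d[2]
from scipy.spatial.transform import Rotation as R
def wray(f,s,u,v):
    K=f['K'];x=np.array([(u-K[0,2])/K[0,0],(v-K[1,2])/K[1,1]]);r=np.hypot(*x)
    d=np.r_[x/r*np.sin(r),np.cos(r)] if r>0 else np.array([0,0,1.])
    H=f['hand_eye'];Rt=R.from_quat(np.roll(s['tool_rot'],-1)).as_matrix()
    o=Rt@H[:3,3]+s['tool_pos'];return o,Rt@H[:3,:3]@d
def wonz(f,s,u,v,z):
    o,d=wray(f,s,u,v);return o+d*(z-o[2])/d[2]
E
python3 - <<'E'
from h import *
import pickle
f=pickle.load(open('top0.pkl','rb'));im=f['frame'];hsv=cv2.cvtColor(im,cv2.COLOR_RGB2HSV)
save('top0c',im[130:250,170:350],4.4)
g=pickle.load(open('scene0.pkl','rb'));save('scene0c',g['frame'][130:260,190:350],4.5)
for n,(u,v),z in [('orange',(443,313),.09),('green',(480,314),.09),('pink',(441,276),.09),('purple',(453,350),.09),('hub',(303,307),.075),('bar',(308,287),.026),('stand',(459,314),.024),('drv',(305,309),.026),('jar',(579,331),.05)]:
    u/=1.5;v/=1.5;print(n,onz(f,u,v,z).round(4),hsv[int(v),int(u)],f['z_map'][int(v),int(u)])
E
```

```text
orange [ 0.5189 -0.1321  0.09  ] [ 13 115 200] 1.530274
green [ 0.5167 -0.2189  0.09  ] [ 67 154 139] 1.535328
pink [ 0.6061 -0.1279  0.09  ] [168  80 203] 1.5392709
purple [ 0.4325 -0.155   0.09  ] [139  76 167] 1.528691
hub [0.5332 0.1988 0.075 ] [ 22 162 146] 1.5756164
bar [0.5835 0.193  0.026 ] [ 29 192 201] 1.600851
stand [ 0.5176 -0.1772  0.024 ] [108 176 180] 1.6021271
drv [0.5295 0.1999 0.026 ] [ 23 155 168] 1.57929
jar [ 0.4766 -0.4623  0.05  ] [ 68 165 142] 1.563281
```

View pics/top0c.png

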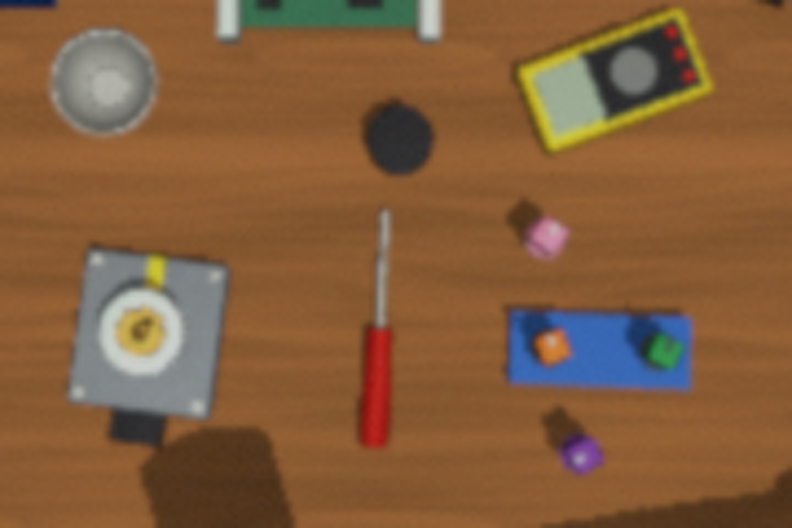

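View pics/scene0c.png

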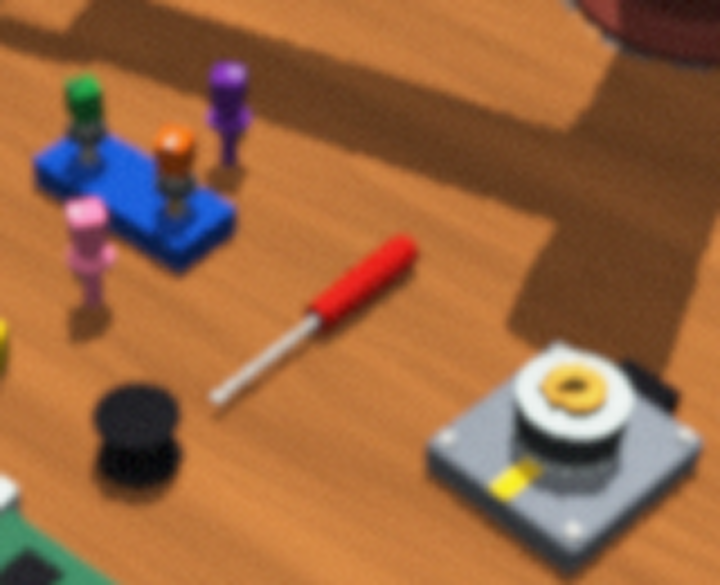

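Candidates for the shaft, as pixels in the 512-wide top image: orange head in the stand (295,209), green in the stand (320,209), pink on the bench (294,184), purple on the bench (302,233). By the description I choose the orange head. I will move over it and check in a close wrist view.

Call:
carry_out:
  moves:
    - [[0,0,0,-0.54,-0.77,-0.04,1],[0,0,0,-0.54,-0.77,-0.04,1],[0,0,0,-0.54,-0.77,-0.04,1],[0,0,0,-0.54,-0.77,-0.04,1],[0,0,0,-0.54,-0.77,-0.04,1],[0,0,0,-0.54,-0.77,-0.04,1],[0,0,0,-0.54,-0.77,-0.04,1],[0,0,0,-0.54,-0.77,-0.04,1]]

```text
time: 0.82
tool_pos: [0.4018, -0.3208, 0.2439]
tool_rot: [-0.0, 0.832, -0.555, -0.0]
contact_force: [0.6, -0.3, -0.3]
gripper_width: 1.001
```

Call:
carry_out:
  moves:
    - [[0,0,0,-0.54,-0.77,-0.04,0.4],[0,0,0,-0.54,-0.77,-0.04,0.4],[0,0,0,-0.54,-0.77,0,0.4],[0,0,0,-0.54,-0.77,0,0.4],[0,0,0,-0.54,-0.77,0,0.4],[0,0,0,0,0,0,0.4],[0,0,0,0,0,0,0.4]]

```text
time: 1.4
tool_pos: [0.5024, -0.162, 0.2469]
tool_rot: [0.0, 0.833, -0.553, -0.0]
contact_force: [-1.1, -0.6, -0.7]
gripper_width: 0.699
```

```bash
python3 - <<'E'
from h import *
import pickle
s=state();print(s['tool_pos'],s['tool_rot'],s['joint_pos'].round(3),s['gripper_width'])
f=grab_frame('wrist');pickle.dump((s,f),open('w1.pkl','wb'));save('w1',f['frame'],1.5)
E
```

```text
[ 0.50241003 -0.16203081  0.2469077 ] [ 2.00569581e-04  8.33090706e-01 -5.53136239e-01 -3.69098644e-04] [-0.453 -0.19   1.818 -0.     1.515  0.719] 0.699239404804459
```

View pics/w1.png

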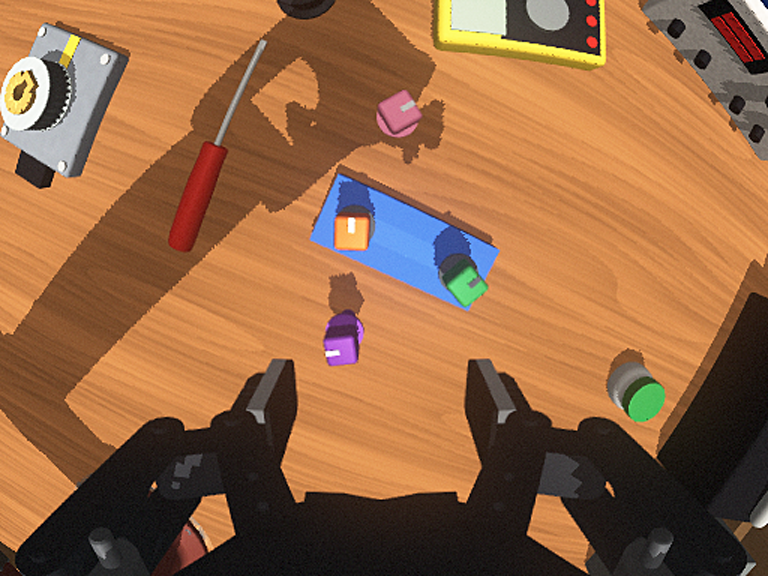

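```bash
cat >> h.py <<'E'
def headinfo(f,s,z=0.09,pr=True):
    im=f['frame'];hsv=cv2.cvtColor(im,cv2.COLOR_RGB2HSV)
    m=((hsv[...,0]>=8)&(hsv[...,0]<=22)&(hsv[...,1]>215)&(hsv[...,2]>195)).astype(np.uint8)
    return m,hsv
E
python3 - <<'E'
from h import *
import pickle
s,f=pickle.load(open('w1.pkl','rb'))
im=f['frame'];print(im[153:157,234].tolist(),im[160,234],im[120:125,234].tolist())
save('w1c',im[125:185,205:265],10)
hsv=cv2.cvtColor(im,cv2.COLOR_RGB2HSV);print(hsv[140:172:2,228].tolist())
save('w1d',im[10:90,0:90],8)
E
```

```text
[[253, 255, 255], [253, 255, 255], [253, 231, 169], [252, 181, 86]] [252 186  97] [[78, 127, 233], [66, 91, 162], [68, 83, 153], [64, 80, 150], [62, 81, 151]]
[[144, 16, 79], [5, 148, 114], [7, 175, 182], [14, 170, 255], [16, 165, 253], [17, 164, 252], [16, 157, 253], [16, 159, 252], [17, 158, 253], [17, 162, 252], [17, 160, 252], [17, 159, 252], [18, 161, 255], [171, 115, 226], [108, 167, 255], [13, 150, 207]]
```

View pics/w1c.png

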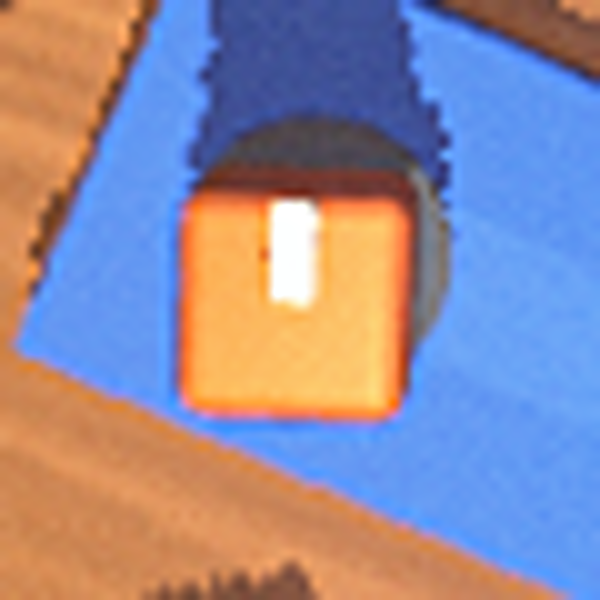

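View pics/w1d.png

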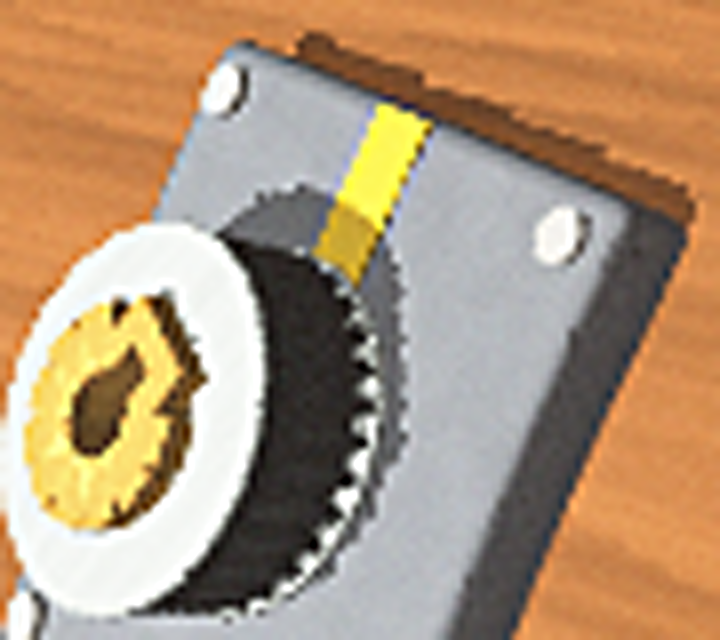

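```bash
python3 - <<'E'
from h import *
import pickle
s,f=pickle.load(open('w1.pkl','rb'))
P=[wonz(f,s,205+x/10-.45,125+y/10-.45,.09)[:2] for x,y in [(187,197),(410,197),(403,413),(183,408),(296,202),(292,303)]]
P=np.array(P);c=P[:4].mean(0);print(P.round(4),c)
for a,b in [(3,0),(2,1),(5,4)]: d=P[b]-P[a];print(np.linalg.norm(d),np.arctan2(d[1],d[0]))
for a,b in [(0,1),(3,2)]: d=P[b]-P[a];print(np.linalg.norm(d),np.arctan2(d[1],d[0])+np.pi/2)
Rt=R.from_quat(np.roll(s['tool_rot'],-1)).as_matrix();print('toolx yaw',np.arctan2(Rt[1,0],Rt[0,0]))
print('err tool',Rt.T@(np.r_[c,.076]-s['tool_pos']))
# hub
for x,y in [(105,405),(137,348),(112,412)]: print(wonz(f,s,x/8-.45,10+y/8-.45,.075).round(4))
E
```

```text
[[ 0.5267 -0.1199]
 [ 0.5353 -0.1407]
 [ 0.5146 -0.1486]
 [ 0.5064 -0.1276]
 [ 0.5305 -0.1303]
 [ 0.5207 -0.1338]] [ 0.52074585 -0.13420438]
0.021764729701427014 0.36065705346449395
0.02221831312169469 0.36215568388976305
0.010349008342961255 0.3482469420912156
0.02252091371625378 0.3920295834201013
0.0225445468366487 0.37187346777381247
toolx yaw -1.1722485359016646
err tool [-0.01846259 -0.02782455  0.17089435]
[0.5334 0.1965 0.075 ]
[0.5441 0.1925 0.075 ]
[0.5327 0.1941 0.075 ]
```

Call:
carry_out:
  moves:
    - [[0,0,0.32,-0.23,-0.35,0.2,0.0],[0,0,0,-0.23,-0.35,0.6,0.0],[0,0,0,0,0,0.7,0.0],[0,0,0,0,0,0.5,0.0],[0,0,0,0,0,0,0.0],[0,0,0,0,0,0,0.0]]

```text
time: 1.95
tool_pos: [0.5198, -0.1371, 0.1661]
tool_rot: [0.0, 0.824, -0.567, -0.002]
contact_force: [0.1, 0.3, 1.1]
gripper_width: 0.499
```

```bash
python3 - <<'E'
from h import *
import pickle
s=state();print(s['tool_pos'],s['tool_rot'],s['joint_pos'].round(3),s['gripper_width'])
f=grab_frame('wrist');pickle.dump((s,f),open('w2.pkl','wb'));im=f['frame'].copy();
H=f['hand_eye']
save('w2',im[100:384,120:400],2)
E
```

```text
[ 0.51979343 -0.13710273  0.16608109] [ 4.48637412e-04  8.23654394e-01 -5.67089901e-01 -1.51064896e-03] [-0.396 -0.105  1.879 -0.     1.371  0.81 ] 0.49883431905393216
```

View pics/w2.png

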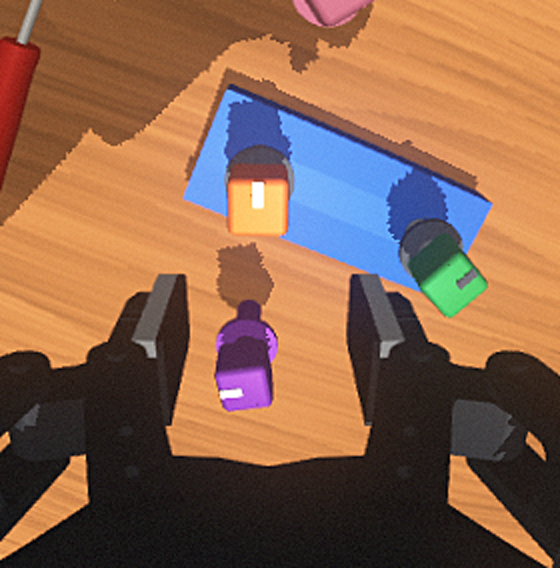

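```bash
cat >> h.py <<'E'
def head(f,s,z,guess):
    im=f['frame'];hsv=cv2.cvtColor(im,cv2.COLOR_RGB2HSV)
    m=(((hsv[...,0]<=24)&(hsv[...,1]>100)&(hsv[...,2]>235)&(im[...,2]<150))|(im.min(2)>200)).astype(np.uint8)
    box=np.zeros_like(m);u,v=guess;box[v-30:v+31,u-30:u+31]=1;m&=box
    m=cv2.morphologyEx(m,cv2.MORPH_OPEN,np.ones((3,3)))
    n,l,st,ce=cv2.connectedComponentsWithStats(m);k=l[v,u];mm=(l==k).astype(np.uint8)
    c=max(cv2.findContours(mm,0,2)[0],key=cv2.contourArea)[:,0]
    W=np.array([wonz(f,s,*p,z)[:2] for p in c],np.float32)
    r=cv2.minAreaRect(W*1000);wl=(im.min(2)>215)&(mm>0);yy,xx=np.nonzero(wl)
    wp=wonz(f,s,xx.mean(),yy.mean(),z)[:2] if len(xx) else None
    return r,wp,len(xx),st[k]
E
python3 - <<'E'
from h import *
import pickle
for n,g in (('w1',(228,155)),('w2',(249,210))):
    s,f=pickle.load(open(n+'.pkl','rb'));r,wp,k,st=head(f,s,.09,g);c=np.array(r[0])/1000
    d=wp-c;print(r,wp,k,st,np.arctan2(d[1],d[0]))
    Rt=R.from_quat(np.roll(s['tool_rot'],-1)).as_matrix();print('toolx',np.arctan2(Rt[1,0],Rt[0,0]),'err',Rt.T@(np.r_[c,.0573]-s['tool_pos']))
save('w2c',f['frame'][170:225,225:275],12)
E
```

```text
((520.4058837890625, -134.0482177734375), (22.021705627441406, 21.851154327392578), 19.022859573364258) [ 0.52561403 -0.13161722] 39 [223 145  23  22 445] 0.43671105604281385
toolx -1.1722485359016646 err [-0.01873109 -0.02758572  0.18959464]
((520.7421875, -133.78988647460938), (21.891658782958984, 22.46570587158203), 21.07074546813965) [ 0.52577854 -0.13184894] 76 [234 190  30  28 793] 0.3678451919431318
toolx -1.2059409195944422 err [-0.00254089 -0.00233515  0.10878094]
```

View pics/w2c.png

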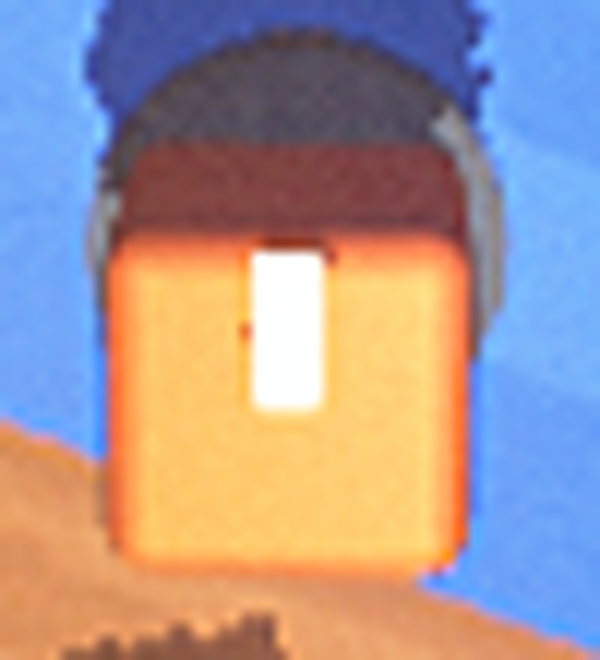

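Call:
carry_out:
  moves:
    - [[0,0,0,-0.06,-0.06,0.6,0.0],[0,0,0,0,0,0.7,0.0],[0,0,0,0,0,0.7,0.0],[0,0,0,0,0,0.5,0.0],[0,0,0,0,0,0.23,0.0],[0,0,0,0,0,0,0.0],[0,0,0,0,0,0,0.0]]

```text
time: 2.58
tool_pos: [0.5236, -0.134, 0.0599]
tool_rot: [-0.0, 0.824, -0.567, 0.001]
contact_force: [0.4, 0.3, 0.4]
gripper_width: 0.501
```

```bash
python3 - <<'E'
from h import *
import pickle
s=state();print(s['tool_pos'],s['contact_force'],s['gripper_width'])
f=grab_frame('wrist');pickle.dump((s,f),open('w3.pkl','wb'));save('w3',f['frame'][130:384,120:400],2)
E
```

```text
[ 0.52359706 -0.13396376  0.05986315] [0.38257137 0.26767988 0.44484141] 0.5011629636230989
```

View pics/w3.png

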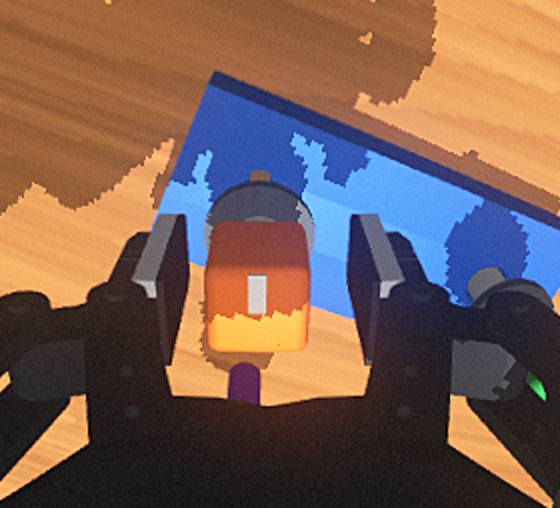

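Call:
carry_out:
  moves:
    - [[0,0,0,-0.05,0.06,0.06,0.0],[0,0,0,0,0,0,0.0],[0,0,0,0,0,0,-0.5],[0,0,0,0,0,0,-1],[0,0,0,0,0,0,-1],[0,0,0,0,0,0,-1],[0,0,0,0,0,0,-1],[0,0,0,0,0,0,-1]]

```text
time: 3.3
tool_pos: [0.5202, -0.1324, 0.0567]
tool_rot: [-0.0, 0.824, -0.566, 0.001]
contact_force: [-1.5, 0.2, 5.7]
gripper_width: 0.272
```

```bash
python3 - <<'E'
from h import *
import pickle
s=state();print(s['tool_pos'],s['contact_force'],s['ft_torque'],s['gripper_width'])
f=grab_frame('wrist');pickle.dump((s,f),open('w4.pkl','wb'));save('w4',f['frame'][130:384,120:400],2)
E
```

```text
[ 0.52018887 -0.13236348  0.05668201] [-1.49661375  0.20834541  5.68877763] [0.09089462 0.23871261 0.01646324] 0.2724192684740589
```

View pics/w4.png

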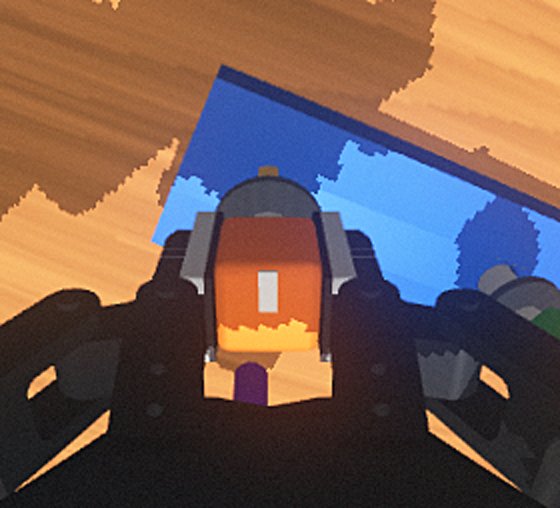

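Call:
carry_out:
  moves:
    - [[0,0,0,0,0,-0.2,-1],[0,0,0,0,0,-0.35,-1],[0,0,0,0,0,-0.5,-1],[0,0,0,0,0,-0.6,-1],[0,0,0,0,0,-0.6,-1],[0,0,0,0,0,-0.5,-1],[0,0,0,0,0,0,-1],[0,0,0,0,0,0,-1]]

```text
time: 4.02
tool_pos: [0.5199, -0.1322, 0.1663]
tool_rot: [-0.0, 0.824, -0.566, 0.001]
contact_force: [0.0, -0.4, -1.3]
gripper_width: 0.268
```

```bash
python3 - <<'E'
from h import *
import pickle
s=state();print(s['tool_pos'],s['tool_rot'],s['contact_force'],s['ft_torque'],s['gripper_width'])
f=grab_frame('wrist');pickle.dump((s,f),open('w5.pkl','wb'));save('w5',f['frame'],1.5)
f=grab_frame('scene');pickle.dump((s,f),open('s5.pkl','wb'));save('s5',f['frame'][100:260,170:370],4)
E
```

```text
[ 0.51991037 -0.1322165   0.1663116 ] [-2.15913357e-04  8.24224003e-01 -5.66263236e-01  8.32207183e-04] [ 0.02805657 -0.37144347 -1.29586828] [ 0.02442275 -0.0367856  -0.01332608] 0.26777915846334915
```

View pics/w5.png

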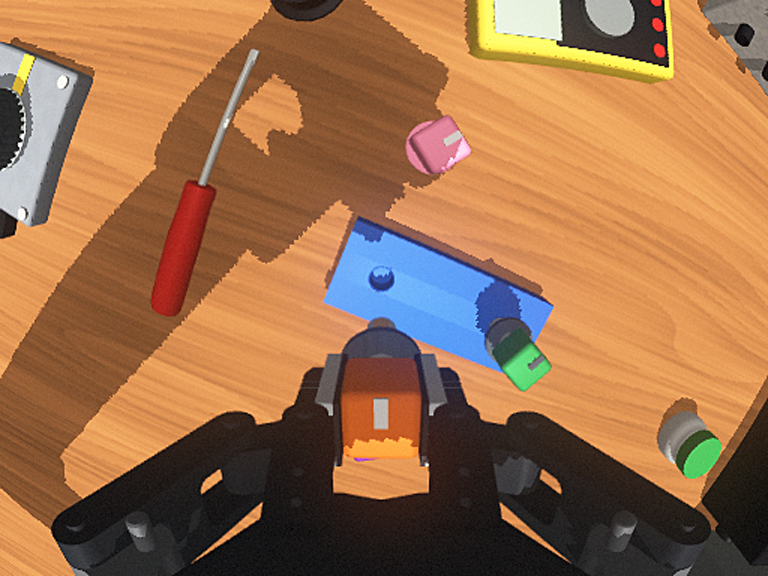

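View pics/s5.png

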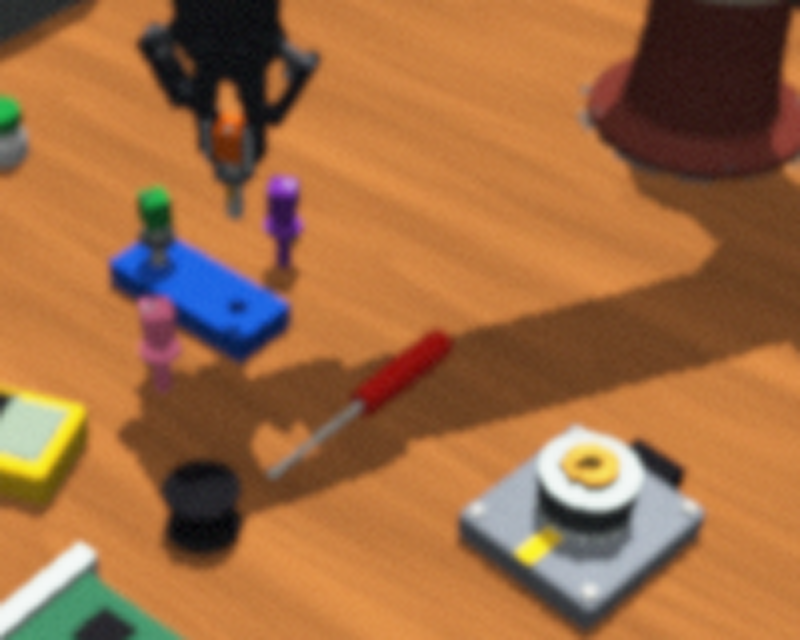

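Call:
carry_out:
  moves:
    - [[0,0,0,-0.5,-0.09,0,-1],[0,0,0,-0.88,-0.17,0,-1],[0,0,0,-0.88,-0.17,0,-1],[0,0,0,-0.88,-0.17,0,-1],[0,0,0,-0.88,-0.17,0,-1],[0,0,0,-0.88,-0.17,0,-1],[0,0,0,-0.88,-0.17,0,-1],[0,0,0,-0.88,-0.17,0,-1]]

```text
time: 4.78
tool_pos: [0.4697, 0.1363, 0.1631]
tool_rot: [0.001, 0.824, -0.566, -0.002]
contact_force: [0.8, -0.4, -1.8]
gripper_width: 0.273
```

Call:
carry_out:
  moves:
    - [[0,0,0,-0.88,-0.17,0,-1],[0,0,0,-0.88,-0.17,0,-1],[0,0,0,-0.4,-0.09,0,-1],[0,0,1,0,0,0,-1],[0,0,1,0,0,0,-1],[0,0,1,0,0,0,-1],[0,0,1,0,0,0,-1],[0,0,1,0,0,0,-1]]

```text
time: 5.45
tool_pos: [0.4553, 0.2214, 0.1628]
tool_rot: [-0.002, -0.681, 0.733, 0.001]
contact_force: [0.1, 0.4, -1.9]
gripper_width: 0.275
```

Call:
carry_out:
  moves:
    - [[0,0,1,0,0,0,-1],[0,0,1,0,0,0,-1],[0,0,0.5,0,0,0,-1],[0,0,0,0,0,0,-1],[0,0,0,0,0,0,-1]]

```text
time: 5.87
tool_pos: [0.4557, 0.2214, 0.1636]
tool_rot: [-0.002, -0.599, 0.801, 0.001]
contact_force: [0.6, -0.7, -1.9]
gripper_width: 0.271
```

```bash
python3 - <<'E'
from h import *
import pickle
s=state();print(s['tool_pos'],s['tool_rot'],s['joint_pos'].round(3),s['contact_force'],s['gripper_width'])
f=grab_frame('wrist');pickle.dump((s,f),open('w6.pkl','wb'));save('w6',f['frame'],1.5)
E
```

```text
[0.45573226 0.22140559 0.16360997] [-1.70942317e-03 -5.98959887e-01  8.00776968e-01  6.15763039e-04] [ 0.305 -0.181  1.951  0.     1.376  2.162] [ 0.6264585  -0.65697874 -1.91189525] 0.2712606850733975
```

View pics/w6.png

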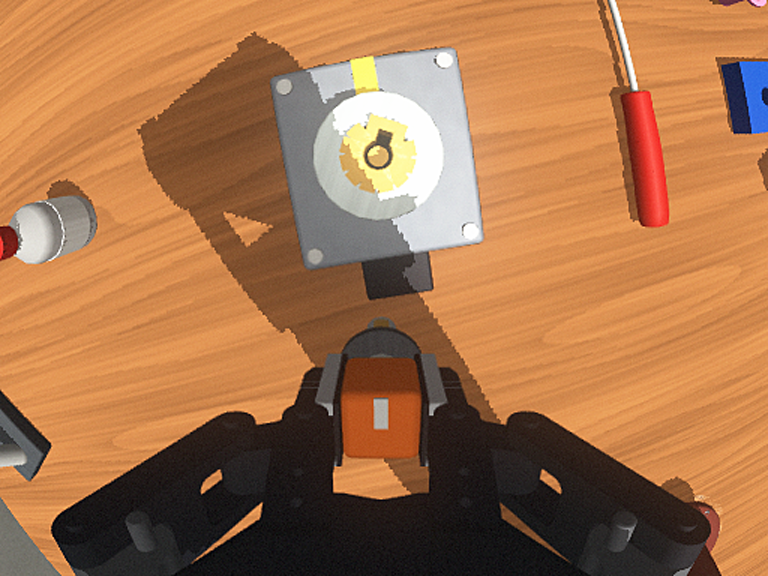

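```bash
python3 - <<'E'
from h import *
import pickle
s,f=pickle.load(open('w6.pkl','rb'));im=f['frame']
save('w6c',im[70:135,215:290],10)
save('w6d',im[205:310,215:290],7)
E
```

```text
(no output)
```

View pics/w6c.png

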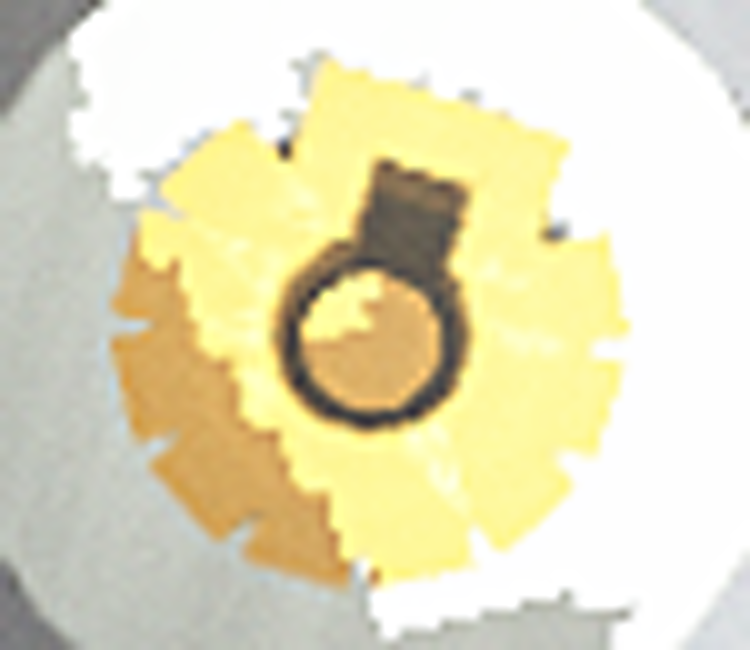

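View pics/w6d.png

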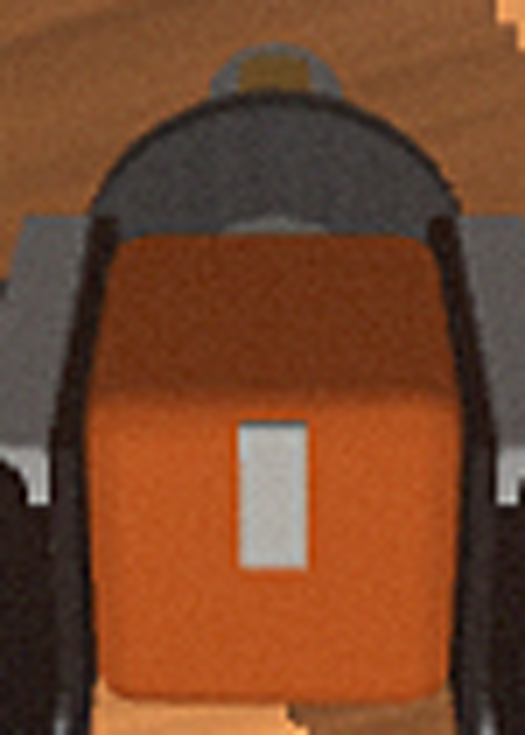

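```bash
python3 - <<'E'
from h import *
import pickle
s,f=pickle.load(open('w6.pkl','rb'))
Rt=R.from_quat(np.roll(s['tool_rot'],-1)).as_matrix();T=s['tool_pos']
a=lambda p:(np.arctan2(p[1],p[0]))
px=lambda x,y:(215+x/10-.45,70+y/10-.45)
ring=np.array([(275,335),(468,340),(371,430),(300,275),(305,400),(440,400)])
W=np.array([wonz(f,s,*px(*p),.075)[:2] for p in ring],np.float32)
# circle fit
A=np.c_[2*W,np.ones(len(W))];b=(W**2).sum(1);sol=np.linalg.lstsq(A,b,rcond=None)[0];c=sol[:2];print('bore',c,np.sqrt(sol[2]+c@c))
for p,q in [((378,163),(352,240)),((468,185),(445,272))]:
    d=wonz(f,s,*px(*p),.075)-wonz(f,s,*px(*q),.075);print('kw edge',a(d),np.linalg.norm(d))
d=wonz(f,s,*px(423,174),.075)[:2]-c;print('kw mid',a(d),np.linalg.norm(d))
print('toolx',a(Rt[:2,0]),'key yaw',a(-Rt[:2,1]),'z',Rt[:,2])
qx=lambda x,y:(215+x/7-.45,205+y/7-.45)
o,dd=wray(f,s,*qx(277,43));o=Rt.T@(o-T);dd=Rt.T@dd
for zt in (.0477,): p=o+dd*(zt-o[2])/dd[2];print('nose far edge tool',p, 'axis y',p[1]+.007)
o,dd=wray(f,s,*qx(273,420));o=Rt.T@(o-T);dd=Rt.T@dd;zt=-(.084-.0507);p=o+dd*(zt-o[2])/dd[2];print('line outer end tool',p)
o,dd=wray(f,s,*qx(273,567));o=Rt.T@(o-T);dd=Rt.T@dd;p=o+dd*(zt-o[2])/dd[2];print('line inner end',p)
for q in [(90,395),(460,395),(440,700),(105,695)]:
    o,dd=wray(f,s,*qx(*q));o=Rt.T@(o-T);dd=Rt.T@dd;p=o+dd*(zt-o[2])/dd[2];print('head corner',p)
print('hub in tool',Rt.T@(np.r_[c,.075]-T))
E
```

```text
bore [0.53166001 0.1992619 ] 0.007269185341631783
kw edge -0.6043705451793798 0.0062978414814257675
kw edge -0.5368274244465511 0.0069837517690660746
kw mid -0.5853183702551494 0.013084160829204643
toolx -1.8571839489557527 key yaw -0.2863936903594084 z [-0.00347537 -0.00106157 -0.9999934 ]
nose far edge tool [ 0.0014365  -0.00728289  0.0477    ] axis y -0.00028288632973043955
line outer end tool [ 0.00103512 -0.01189884 -0.0333    ]
line inner end [ 0.00104616 -0.00130914 -0.0333    ]
head corner [-0.00980693 -0.01352363 -0.0333    ]
head corner [ 0.01211239 -0.01354151 -0.0333    ]
head corner [ 0.01179339  0.00929102 -0.0333    ]
head corner [-0.00972705  0.00889959 -0.0333    ]
hub in tool [-0.00038418 -0.07935906  0.08836902]
```

Call:
carry_out:
  moves:
    - [[0,0,0,-0.04,-0.4,0,-1],[0,0,0,0,-0.6,0,-1],[0,0,0,0,-0.6,0,-1],[0,0,0,0,-0.38,0.2,-1],[0,0,0,0,0,0.4,-1],[0,0,0,0,0,0,-1],[0,0,0,0,0,0,-1]]

```text
time: 6.5
tool_pos: [0.5319, 0.2005, 0.1398]
tool_rot: [-0.002, -0.599, 0.801, 0.001]
contact_force: [-0.1, 0.6, -1.5]
gripper_width: 0.273
```

```bash
python3 - <<'E'
from h import *
import pickle
s=state();print(s['tool_pos'],s['tool_rot'],s['joint_pos'].round(3),s['contact_force'],s['gripper_width'])
Rt=R.from_quat(np.roll(s['tool_rot'],-1)).as_matrix();print(Rt.T@(np.array([.53166,.19926,.075])-s['tool_pos']))
f=grab_frame('wrist');pickle.dump((s,f),open('w7.pkl','wb'));save('w7',f['frame'][170:270,190:320],6)
f=grab_frame('scene');pickle.dump((s,f),open('s7.pkl','wb'));save('s7',f['frame'][160:260,260:370],7)
E
```

```text
[0.53192734 0.20045157 0.13979442] [-0.00194266 -0.59860501  0.80104149  0.00089846] [ 0.229 -0.004  1.828  0.     1.322  2.087] [-0.06840008  0.64531593 -1.49433676] 0.27306659352863605
[ 0.00108652 -0.0003252   0.064796  ]
```

View pics/w7.png

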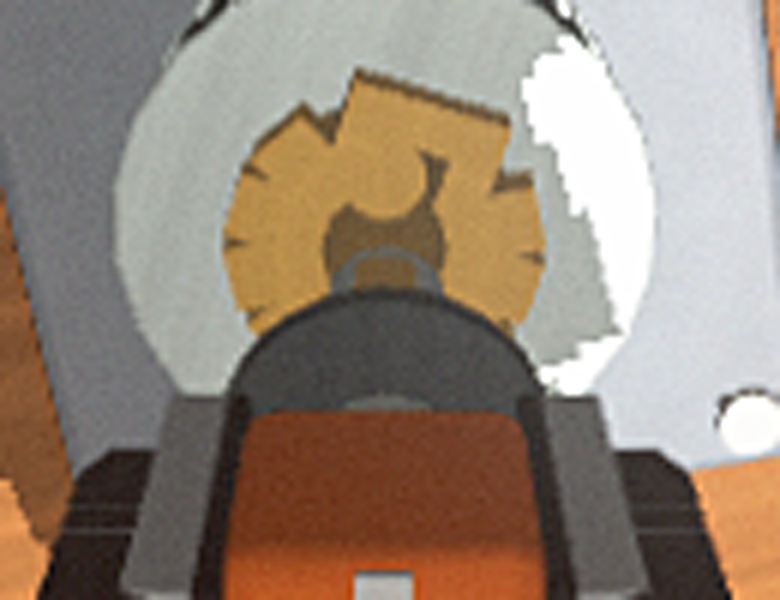

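View pics/s7.png

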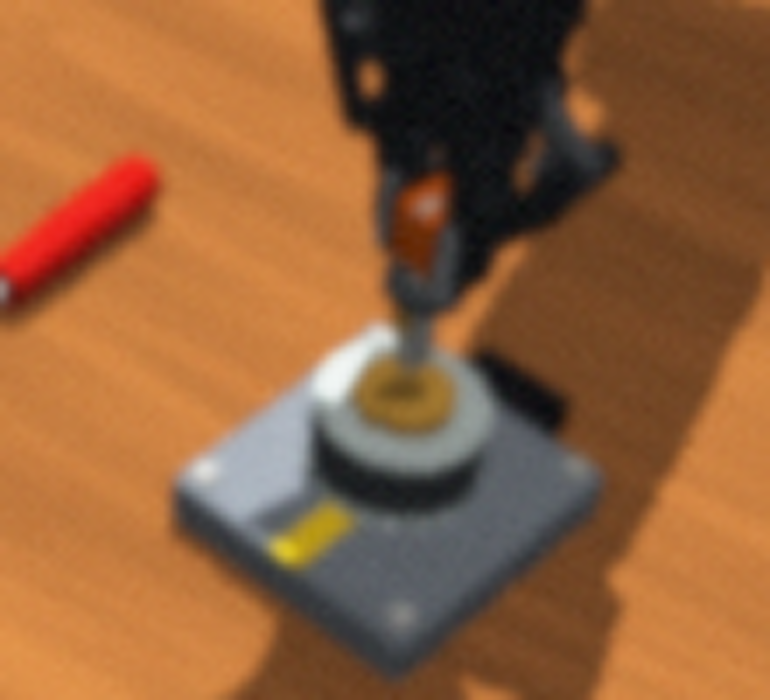

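Call:
carry_out:
  moves:
    - [[0,0,0,0,0,0.12,-1],[0,0,0,0,0,0.12,-1],[0,0,0,0,0,0.1,-1],[0,0,0,0,0,0.08,-1],[0,0,0,0,0,0.05,-1],[0,0,0,0,0,0,-1]]

```text
time: 7.1
tool_pos: [0.5327, 0.2007, 0.1221]
tool_rot: [-0.001, -0.598, 0.801, 0.0]
contact_force: [0.5, 0.9, -2.0]
gripper_width: 0.272
```

Call:
carry_out:
  moves:
    - [[0,0,0,0,0,0.1,-1],[0,0,0,0,0,0.1,-1],[0,0,0,0,0,0.08,-1],[0,0,0,0,0,0.06,-1],[0,0,0,0,0,0,-1],[0,0,0,0,0,0,-1]]

```text
time: 7.6
tool_pos: [0.5328, 0.2007, 0.1086]
tool_rot: [-0.001, -0.598, 0.801, 0.0]
contact_force: [-1.1, -0.8, -2.2]
gripper_width: 0.275
```

```bash
python3 - <<'E'
from h import *
import pickle
s=state();print(s['tool_pos'],s['tool_rot'],s['joint_pos'].round(3),s['contact_force'],s['ft_torque'])
f=grab_frame('wrist');pickle.dump((s,f),open('w8.pkl','wb'));save('w8',f['frame'][170:270,190:320],6)
f=grab_frame('scene');pickle.dump((s,f),open('s8.pkl','wb'));save('s8',f['frame'][160:260,260:370],7)
E
```

```text
[0.53283831 0.20071892 0.1086333 ] [-5.43322392e-04 -5.98447839e-01  8.01161548e-01  2.51007132e-04] [0.23  0.03  1.849 0.    1.264 2.088] [-1.0526646  -0.77118369 -2.21917746] [-0.18196825  0.32903542 -0.02059649]
```

View pics/w8.png

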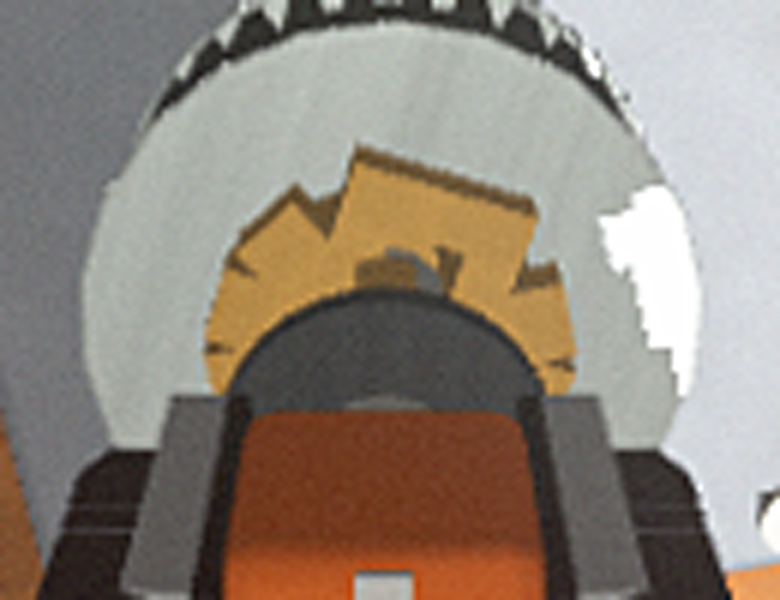

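View pics/s8.png

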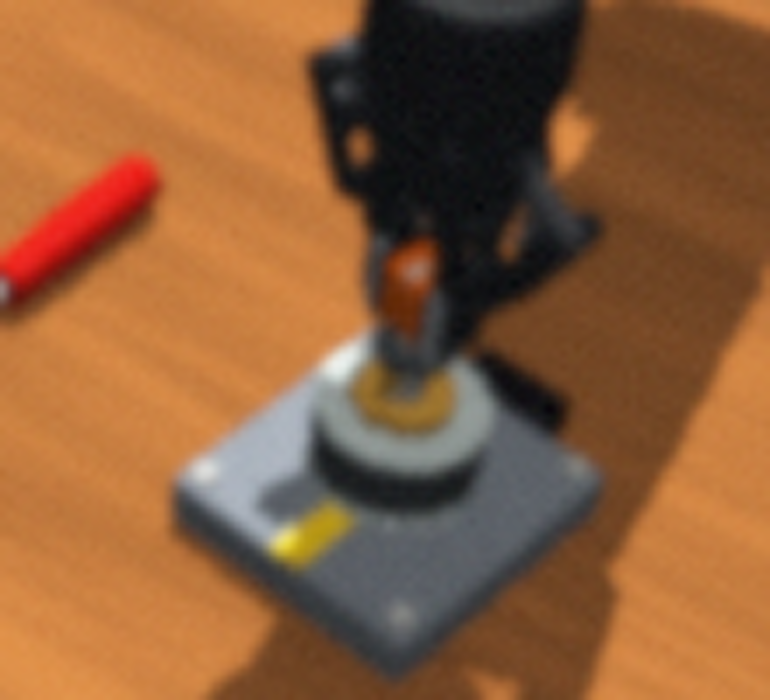

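Call:
carry_out:
  moves:
    - [[0,0,0.8,0,0,0,-1],[0,0,0.8,0,0,0,-1],[0,0,0.8,0,0,0,-1],[0,0,0.85,0,0,0,-1],[0,0,0,0,0,0,-1]]

```text
time: 8.12
tool_pos: [0.5328, 0.2007, 0.1092]
tool_rot: [-0.001, -0.479, 0.878, 0.0]
contact_force: [-3.2, -0.6, -1.7]
gripper_width: 0.274
```

```bash
python3 - <<'E'
from h import *
import pickle
s=state();print(s['tool_pos'],s['joint_pos'].round(3),s['contact_force'],s['ft_torque'])
Rt=R.from_quat(np.roll(s['tool_rot'],-1)).as_matrix();print('key',np.arctan2(-Rt[1,1],-Rt[0,1]))
f=grab_frame('wrist');pickle.dump((s,f),open('w9.pkl','wb'));save('w9',f['frame'][170:270,190:320],6)
E
```

```text
[0.53281817 0.20070017 0.10917785] [ 0.23   0.029  1.849 -0.     1.265  2.373] [-3.23357276 -0.60711055 -1.70438055] [-0.2557493   0.65002369  0.04008675]
key -0.572266116216926
```

View pics/w9.png

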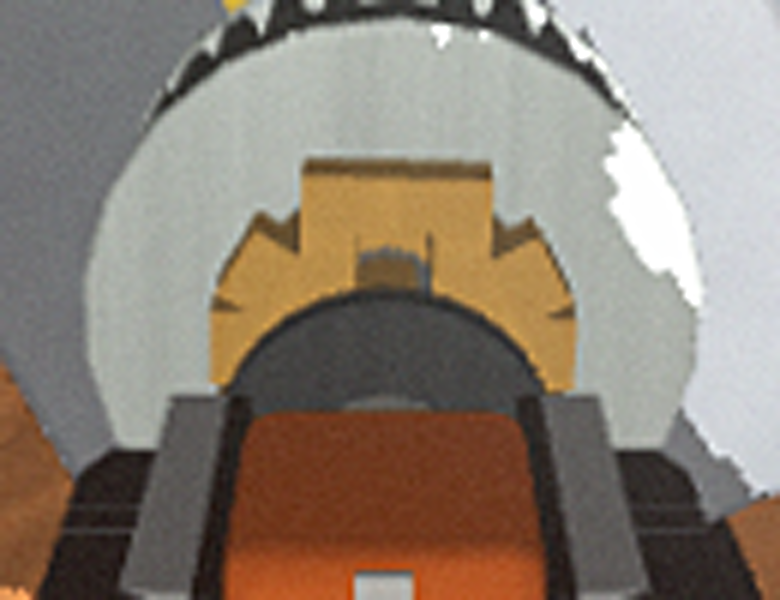

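Call:
carry_out:
  moves:
    - [[0,0,0,0.01,0.017,0.05,-1],[0,0,0,0,0,0.06,-1],[0,0,0,0,0,0.06,-1],[0,0,0,0,0,0.06,-1],[0,0,0,0,0,0.02,-1],[0,0,0,0,0,0,-1]]

```text
time: 8.67
tool_pos: [0.5326, 0.2007, 0.0989]
tool_rot: [0.0, -0.479, 0.878, -0.0]
contact_force: [-1.2, -1.7, -1.7]
gripper_width: 0.271
```

Call:
carry_out:
  moves:
    - [[0,0,0,0,0,0.06,-1],[0,0,0,0,0,0.06,-1],[0,0,0,0,0,0.06,-1],[0,0,0,0,0,0.06,-1],[0,0,0,0,0,0.02,-1],[0,0,0,0,0,0,-1],[0,0,0,0,0,0,-1]]

```text
time: 9.25
tool_pos: [0.5328, 0.2007, 0.0904]
tool_rot: [-0.0, -0.479, 0.878, -0.0]
contact_force: [-5.3, -4.7, 7.2]
gripper_width: 0.273
```

```bash
python3 - <<'E'
from h import *
import pickle
s=state();print(s['tool_pos'],s['joint_pos'].round(3),s['contact_force'],s['ft_torque'])
f=grab_frame('wrist');pickle.dump((s,f),open('w10.pkl','wb'));save('w10',f['frame'][170:270,190:320],6)
E
```

```text
[0.53280125 0.20067649 0.09039018] [ 2.300e-01  5.100e-02  1.861e+00 -1.000e-03  1.230e+00  2.372e+00] [-5.34851187 -4.6546197   7.20240031] [-0.84404684  1.06885861 -0.00334442]
```

View pics/w10.png

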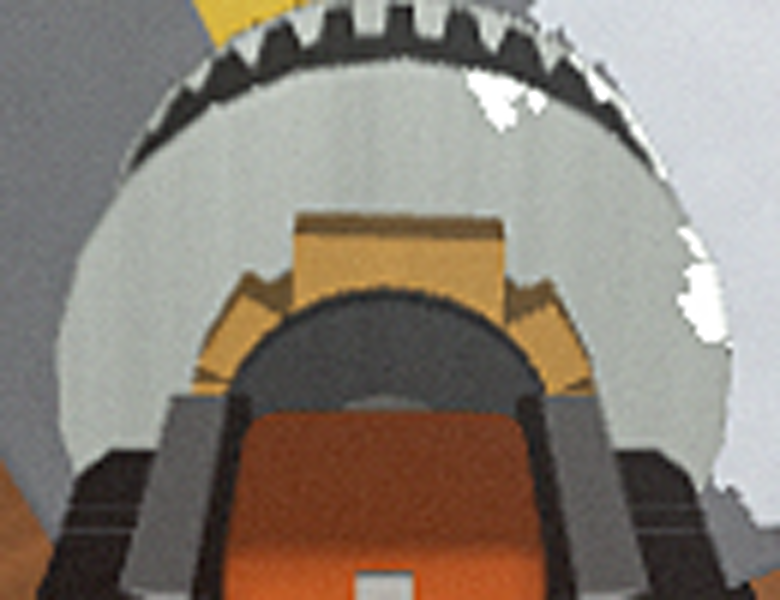

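Call:
carry_out:
  moves:
    - [[0,0,0,0.018,0.006,0.04,-1],[0,0,0,0,0,0.04,-1],[0,0,0,0,0,0.04,-1],[0,0,0,0,0,0,-1],[0,0,0,0,0,0,-1]]

```text
time: 9.72
tool_pos: [0.5328, 0.2006, 0.0861]
tool_rot: [0.001, -0.479, 0.878, -0.0]
contact_force: [-4.8, -4.0, 8.9]
gripper_width: 0.274
```

Call:
carry_out:
  moves:
    - [[0,0,0,0.01,0.005,0.03,-1],[0,0,0,0,0,0.02,-1],[0,0,0,0,0,0,-1],[0,0,0,0,0,0,-1]]

```text
time: 10.05
tool_pos: [0.5328, 0.2006, 0.0857]
tool_rot: [0.001, -0.479, 0.878, -0.0]
contact_force: [-8.1, -3.7, 16.1]
gripper_width: 0.27
```

Call:
carry_out:
  moves:
    - [[0,0,0,0.012,0.015,0.03,-1],[0,0,0,0,0,0.01,-1],[0,0,0,0,0,0,-1],[0,0,0,0,0,0,-1],[0,0,0,0,0,0,-1]]

```text
time: 10.47
tool_pos: [0.5328, 0.2006, 0.0857]
tool_rot: [0.002, -0.479, 0.878, -0.001]
contact_force: [-9.3, -5.1, 20.6]
gripper_width: 0.268
```

```bash
python3 - <<'E'
from h import *
import pickle
s=state();print(s['tool_pos'],s['tool_rot'],s['contact_force'],s['ft_torque'])
f=grab_frame('wrist');pickle.dump((s,f),open('w11.pkl','wb'));save('w11',f['frame'][170:310,170:340],4)
f=grab_frame('scene');pickle.dump((s,f),open('s11.pkl','wb'));save('s11',f['frame'][160:260,260:370],7)
print(state()['contact_force'])
E
```

```text
[0.53280495 0.20056356 0.085665  ] [ 1.74828577e-03 -4.79335448e-01  8.77629841e-01 -5.78083204e-04] [-9.3358095  -5.08717883 20.61562487] [-0.87212383  1.8562151  -0.00983606]
[-9.70160172 -4.41271777 20.4797276 ]
```

View pics/w11.png

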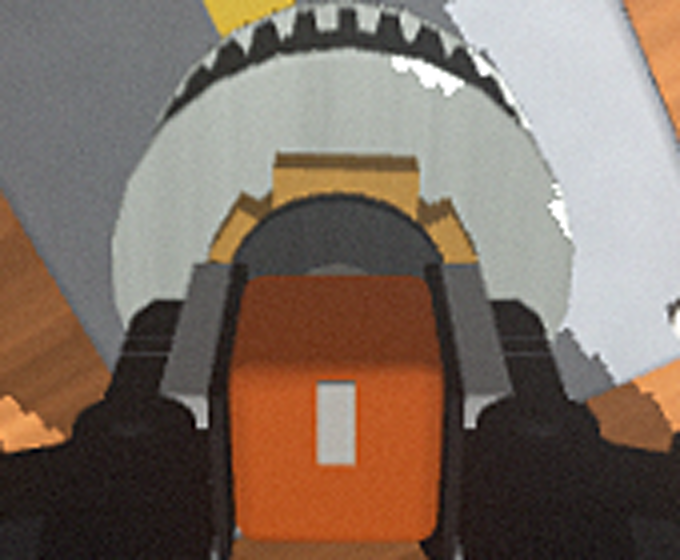

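View pics/s11.png

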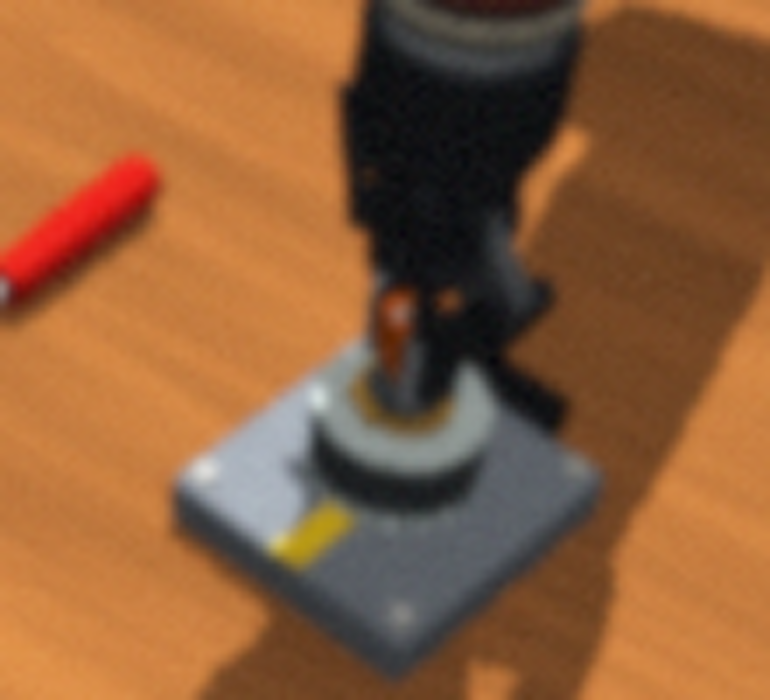

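Call:
carry_out:
  moves:
    - [[0,0,0,0.037,0.02,0,-1],[0,0,0,0,0,0,-1],[0,0,0,0,0,0,-1],[0,0,0,0,0,0,-1]]

```text
time: 10.9
tool_pos: [0.5326, 0.2005, 0.0857]
tool_rot: [0.004, -0.479, 0.878, -0.001]
contact_force: [-4.6, -1.8, 16.7]
gripper_width: 0.273
```

```bash
python3 - <<'E'
from h import *
s=state();print(s['tool_pos'],s['tool_rot'],s['contact_force'],s['ft_torque'])
Rt=R.from_quat(np.roll(s['tool_rot'],-1)).as_matrix();print(Rt[:,2])
E
```

```text
[0.5326402  0.20049513 0.08572043] [ 3.92828356e-03 -4.79233395e-01  8.77678501e-01 -6.08710008e-04] [-4.61279201 -1.75786514 16.65869892] [-0.39846258  1.04870742 -0.02213343]
[ 0.00747897  0.00269663 -0.9999684 ]
```

Call:
carry_out:
  moves:
    - [[0,0,0,0.02,0.02,0.03,-1],[0,0,0,0,0,0,-1],[0,0,0,0,0,0,-1],[0,0,0,0,0,0,-1],[0,0,0,0,0,0,-1],[0,0,0,0,0,0,-1],[0,0,0,0,0,0,-1],[0,0,0,0,0,0,-1]]

```text
time: 11.57
tool_pos: [0.5326, 0.2005, 0.0857]
tool_rot: [0.005, -0.479, 0.878, -0.001]
contact_force: [-3.0, -1.4, 20.5]
gripper_width: 0.271
```

```bash
python3 - <<'E'
from h import *
s=state();print(s['tool_pos'],s['tool_rot'],s['contact_force'],s['ft_torque'],s['gripper_width'])
f=grab_frame('wrist');save('w12',f['frame'][150:310,150:350],4)
f=grab_frame('top');save('t12',f['frame'][120:260,160:400],3)
E
```

```text
[0.53262941 0.20046074 0.08569453] [ 0.00508506 -0.47924958  0.87766336 -0.00100253] [-3.04311058 -1.38468552 20.50339899] [-0.40549239  1.00468271  0.0398696 ] 0.27113858734855917
```

View pics/w12.png

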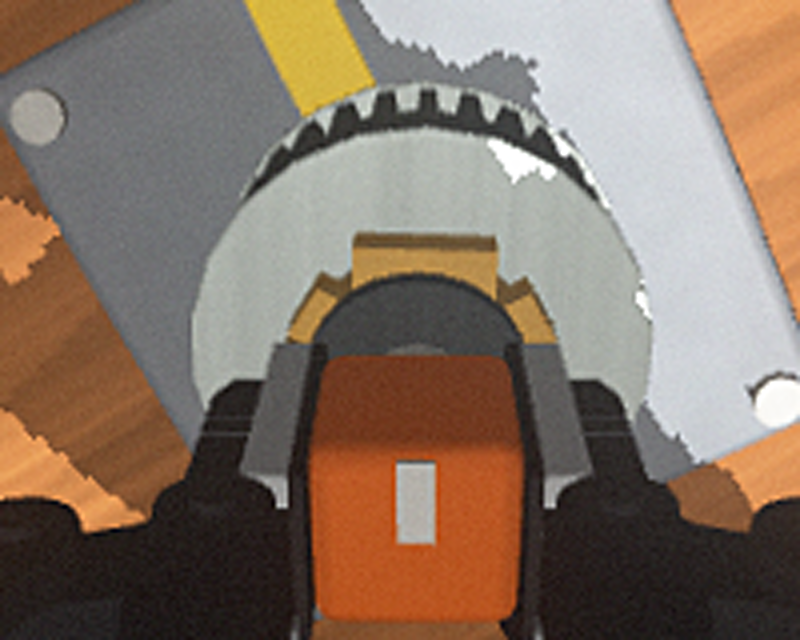

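View pics/t12.png

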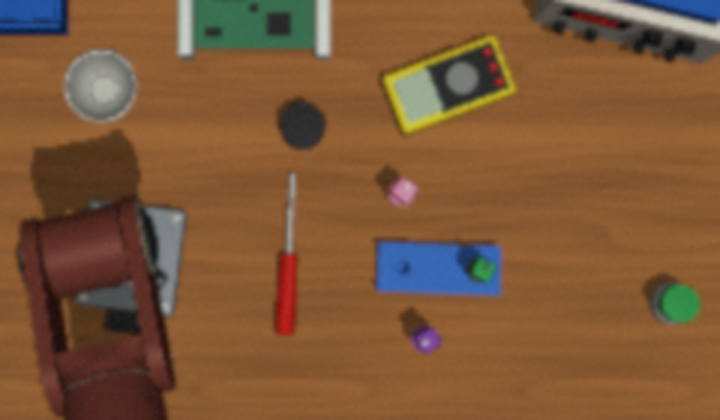

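The wrist view shows the collar hiding the keyway and sitting on the hub face, with the head still gripped at about (250,270). In the top view the green shaft and the other bench items are where they were. The TCP holds at z 0.0857, which is home, and the arm presses down with about 20 N steadily. I am handing in.

```bash
python3 - <<'E'
from h import *
print(ticket.job_done()); s=state();print(s['time'],s['tool_pos'],s['contact_force'],s['gripper_width'])
E
```

```text
the job is handed in; nothing more can be done
None
the job is handed in; nothing more can be done
```

The keyed shaft is in the hub with its key in the keyway and its collar down on the hub face. I handed the job in with the arm still gripping it and pressing down.

- **What I did:** I took the orange-headed shaft from the stand and put its nose about 17 mm into the bore. I then turned it about 0.29 rad until the key lined up with the keyway, and pushed it down against the spring pin.
- **Seating:** The tool stopped at z 0.0857 m, exactly the height worked out for the shaft being home. Pressing further raised the force but not the depth. The shaft showed no sign of slipping in the jaws.
- **Push and time:** The last check showed a steady push of about 20 N, of which the spring accounts for about 9 N. It was taken at 11.6 s on the robot's clock.
- **Left-over sideways load:** About 3 N of side force and a tilt of roughly 0.6° in the tool remained, which I left.
- **Other objects:** In the last top view the green shaft and the other things I could see on the bench had not moved. I did not check the flux bottle, which was outside that crop.
- **Not checked:** I had no direct reading of the spring pin. That the collar sits flush is judged from the tool height, the rise in force and the wrist picture. The robot gave no readings after hand-in.

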